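# Load the pull-along tote, then draw out and hold its telescoping handle

### The job

Load the three loose wooden pieces (the oblong plaque, the scroll ornament and the turned finial) into the blue tote and leave them lying in it. Then squeeze in the red button on the grip of the tote's telescoping handle, while the handle is still fully down, and pull the handle up through its first stop to its second stop, fully extended; finish while still gripping it and holding it up there, without letting go. Leave the tape roll, the glue bottle and the small carton where they stand.

Things in the scene. Friction and masses are not known exactly. Their poses are not given: they have to be found in the camera images.
- tote_origin (a point): Blue open tote fixed to the bench by steel clips (it cannot move): 190 mm (its x) by 280 mm (its y), 60 mm high, walls and floor 5 mm. This point is the centre of its underside, on the bench. The telescoping handle stands upright just outside the middle of its -y end wall, 157 mm from this point; a black fixed sleeve 105 mm high carries it.
- grip_center (a point): Centre of the handle's black grip bar: 110 mm long (its x), 30 mm thick (its y), 30 mm high; on top of the tubes, 135 mm above the bench when fully down. Its axes are parallel to the tote's. The red button stands 7 mm proud of its -y face (the face away from the tote). From above, pinch the middle of the bar across its thickness (37 mm with the button): one finger lands on the button and pushes it in. The grip only moves straight up and down.
- button_face (a point): Centre of the outer face of the red button, 46 mm long by 22 mm high, in the middle of the grip's -y face, level with the grip's centre. It is pressed towards the tote.
- button (a joint): Travel of the red button, m: 0 out, 0.006 fully in. A spring resists with 2.4 N at first and 6 N fully in, so squeeze with 15 N or more. Unless it is in by more than 4 mm a catch keeps the fully lowered handle from rising. Once it is up, the catch does not act.
- inner_tube (a joint): Inner tube of the handle, which carries the grip: 0 fully down, 0.06 m at the first stop. It comes out first.
- middle_tube (a joint): Middle tube, drawn out by the inner one after the first stop: 0 fully down, 0.06 m at the second stop. The grip is then 120 mm higher than at the start (both joints at 0.06). Pulling takes about 3 N to the first stop and about 5 N on to the second, then it stops hard. Let go, the handle sinks back by its own weight.
- handle_grip: The grip bar with its button as one solid (used for contact force). Its origin lies on the handle's axis, 135 mm below the centre of the grip bar.
- plaque_center (a point): Centre of a loose pale wooden plaque with straight sides and round ends, lying flat: 80 mm long (its x), 50 mm wide (its y), 15 mm thick, about 45 g. Point half-way up, 7.5 mm above its underside.
- scroll_center (a point): Centre of a loose mid-brown wooden S-shaped scroll ornament lying flat: a straight bar along its x, 18 mm wide (its y) and 14 mm thick, with a curl at each end, some 100 mm long and 66 mm wide over all, about 40 g. Grip the bar across its y at this point, half-way up (7 mm above its underside); the middle 44 mm of the bar are clear of the curls.
- finial_center (a point): Centre of a loose dark turned wooden finial standing upright: 55 mm high, round, foot 36 mm across, straight barrel 32 mm across from 12 to 42 mm above its foot, about 50 g. Point on its axis 27.5 mm above its underside.
- plaque: The plaque; origin at the centre of its underside.
- scroll: The scroll ornament; origin at the centre of its underside.
- finial: The finial; origin at the centre of its foot.
- tape_roll: Bystander: roll of amber tape lying flat, 90 mm across, 45 mm high; origin at the centre of its underside.
- glue_bottle: Bystander: white bottle with an orange cap, 54 mm across, 130 mm high; origin at the centre of its underside.
- small_carton: Bystander: closed cardboard box 80 x 120 mm, 60 mm high; origin at the centre of its underside.
Mind the look-alikes: they are no part of the job. Leave any green or yellow look-alike of the finial alone.

How it is judged:
By the outcome, as a careful person would: the job done as asked, in the order asked, and still so for the second after the job is handed in, while the arm keeps its last pose, push and grip.
It also fails if it takes over 72 s, if anything falls off the work surface, if the arm or the gripper's body presses on something with over 40 N, if the wrist force passes 120 N, or if a joint passes its speed limit or range.

### The arm

A 6-joint arm with a two-finger parallel gripper is mounted at the origin on the work surface. World frame = base frame: x ahead of the robot, y to its left, z up, the work surface at z = 0. Lengths are in m, angles in rad, forces in N, time in s.
With the tool pointing down it reaches from about 0.3 to 0.875 m from the base axis. Payload 6.4 kg.
Tool frame: the origin (TCP) lies at the very end of the fingers, on their centre line; the grasp point (between the pads) lies 19 mm behind it; z points along the fingers, y is the direction in which the jaws open and shut (so a half turn about z gives the same grasp; the last joint's range is limited). The gripper opens to 85 mm and grips with 20 to 120 N. Pads are 22 mm wide; open, the fingers measure 114 mm over their backs; the gripper's body (76 mm by 85 mm) begins 54 mm behind the grasp point. The pads swing forward as they close: fully open they stand 13 mm farther back than shut.
Start: joints at [1.084, 0.181, 1.607, -0, 1.354, -0.206], TCP at [0.159, 0.552, 0.203] pointing down, gripper open.
Joint ranges: [-2.99, 2.99], [-0.89, 2.07], [0.3, 2.58], [-1.14, 4.28], [0, 2.63], [-3.12, 3.12]. Speed limits (rad/s): [2.57, 2.57, 3.01, 3.14, 3.14, 3.14].

### API

Orientations are given as a unit quaternion [x, y, z, w].
In Python, from cell import ctrl, eyes, order gives the robot as it stands.
- The arm moves only by the tool play_rows, never from a script. Its argument "deltas" is a list of rows, each a list of 3 entries, a list of its own where there are three numbers: the gripper's target within -1 to 1 (fully open at 1, half-way at 0, shut at -1), then the shift along the world's x, y, z in m, then the turn, a rotation vector about the world's x, y, z in degrees. In form: [[grip, [tx, ty, tz], [rx, ry, rz]], ...]. A call has 1 to 12 rows; each row is the pose to reach, as a shift and turn from the pose commanded when the call began; what a row does not reach only later rows make up. A row lasts 1/8 s, in which the tool goes at most 62.5 mm and 10.7 degrees, less where a joint would pass 70% of its speed; a pose out of reach is approached as far as the arm can. A call with a gripper value outside its range is refused whole. The fingers move at their own pace and stop on an object; "force" is the grip in N (left out, the last holds). Time passes only in rows, so rows that repeat a pose let the fingers close. It gives the time, the measured TCP pose, the force and the opening at its end, in the units of the state.
- ctrl.read_state(): the state, without advancing time (a new reading comes with each control period).
- eyes.capture(name): name is "scene" or "top" or "wrist"; returns (picture, depth): 400x640x3 uint8, blue, green, red; 400x640 float32, m along the optical axis (not along the pixel's ray), 0 where there is no reading.
- eyes.camera_info(name): a dict with "camera_matrix" (3x3 intrinsics, pixels), "k1" (the pictures are not rectified: a ray, as slopes to the right and down, at radius r is drawn at 1 + k1 r^2 times it, then the intrinsics apply), "R" (3x3) and "t" (3): a world point X has camera coordinates R X + t; the wrist camera has in their place "mount" (4x4, takes a point from camera to tool coordinates, whose origin is the TCP and whose axes are the flange's). Camera axes: x right, y down, z forward; pixel columns grow to the right and rows downward; lengths in m; the calibration is good to about 2 mm. A picture is of the moment at which its call begins: read the wrist's pose just before it. camera_info takes no time and is no camera call.
- order.finish_job(): hands the job in, once; it reports no verdict.
The state is a dict: "clock": time; "joint_positions": joint angles; "joint_vel": joint speeds; "effort": joint torques, N m; "eef_pos": TCP position; "ee_rot": TCP orientation; "ft_force": force on the tool from outside, world axes, zero at the start; "moment": the same for the moment, N m; "gripper_width": finger opening in m.
Only numpy, scipy, OpenCV 4.12 (cv2) and the standard library are available. Lean on these libraries where they do the work, as an engineer would, in place of code of your own. Each camera call takes 0.05 s, during which the arm holds its last target.

## Working session

There is one attempt and no reset: what is moved stays moved. The work goes in short steps, Python scripts to look and compute and a tool call to move; the robot and the scene stay as the last step left them, time stands still between calls to the robot, and variables do not carry over. Pictures are saved under pics/ and viewed, and the job is handed in when it is done.

Besides the shell and the picture viewer there is one more tool, called after ">>>" as a command line: name --argument value ..., lists and objects as JSON in quotes. play_rows: Moves the arm, as the interface text tells. Its arguments: {"type":"object","properties":{"deltas":{"type":"array"},"force":{"type":"number"}},"required":["deltas"]}

```bash
ls; mkdir -p pics; cat > h.py <<'E'
import numpy as np, cv2
from cell import ctrl, eyes, order
def snap(n,f):
    s=ctrl.read_state()
    im,d=eyes.capture(n); cv2.imwrite(f'pics/{f}.png',im); np.save(f'{f}_d.npy',d)
    import pickle; pickle.dump(s,open(f'{f}_s.pkl','wb'))
    return im,d,s
def px2w(n,u,v,z=None,depth=None,s=None):
    """world points of pixels: by plane height z or depth"""
    c=eyes.camera_info(n);K=np.array(c['camera_matrix'],float);k1=c['k1']
    p=np.stack([np.atleast_1d(u),np.atleast_1d(v)],-1).astype(float).reshape(-1,1,2)
    q=cv2.undistortPoints(p,K,np.array([k1,0,0,0,0.])).reshape(-1,2)
    r=np.c_[q,np.ones(len(q))]
    if 'R' in c:
        R=np.array(c['R']);t=np.array(c['t']); o=-R.T@t; D=r@R
    else:
        from scipy.spatial.transform import Rotation as Ro
        M=np.array(c['mount']);Rt=Ro.from_quat(s['ee_rot']).as_matrix()
        o=Rt@M[:3,3]+np.array(s['eef_pos']); D=r@(Rt@M[:3,:3]).T
    if depth is not None: return o+D*np.atleast_1d(depth)[:,None]
    return o+D*((z-o[2])/D[:,2])[:,None]
E
python3 - <<'E'
from h import *
print(ctrl.read_state())
for n in('top','scene','wrist'):
    im,d,s=snap(n,n+'0'); print(n,{k:np.round(v,3).tolist() for k,v in eyes.camera_info(n).items()}, (d==0).mean())
E
```

```text
pics
{'clock': 0.0, 'joint_positions': array([ 1.08368621e+00,  1.81524892e-01,  1.60800279e+00, -1.91499084e-05,
        1.35381832e+00, -2.06296395e-01]), 'joint_vel': array([-8.51199774e-04, -9.11932043e-04,  7.64865793e-04, -4.64916914e-04,
       -1.35412629e-05,  2.69283915e-04]), 'effort': array([ 1.35185375e-03, -4.44859314e+01, -3.51339519e+01, -5.12455699e-05,
        9.43737512e-03,  1.80097720e-05]), 'eef_pos': array([0.15905262, 0.55193526, 0.20199581]), 'ee_rot': array([ 1.39943881e-01,  9.90159049e-01, -8.27684697e-04, -2.89099869e-04]), 'ft_force': array([ 0.38184757,  0.22592887, -0.1458991 ]), 'moment': array([0.03036153, 0.0082363 , 0.00928747]), 'gripper_width': 0.08544299420355866}
top {'camera_matrix': [[467.017, 0.0, 317.744], [0.0, 467.017, 196.4], [0.0, 0.0, 1.0]], 'k1': -0.093, 'R': [[0.014, -1.0, 0.004], [-0.996, -0.014, -0.086], [0.086, -0.003, -0.996]], 't': [-0.005, 0.579, 1.13]} 0.00384765625
scene {'camera_matrix': [[508.152, 0.0, 320.61], [0.0, 508.152, 190.31], [0.0, 0.0, 1.0]], 'k1': 0.052, 'R': [[0.824, 0.567, -0.021], [0.292, -0.456, -0.841], [-0.486, 0.686, -0.541]], 't': [-0.46, -0.076, 1.619]} 0.0077109375
wrist {'camera_matrix': [[277.92, 0.0, 314.633], [0.0, 277.92, 201.5], [0.0, 0.0, 1.0]], 'k1': -0.038, 'mount': [[-0.0, -0.95, -0.311, 0.08], [1.0, -0.0, -0.0, -0.001], [0.0, -0.311, 0.95, -0.172], [0.0, 0.0, 0.0, 1.0]]} 0.0040546875
```

View pics/top0.png

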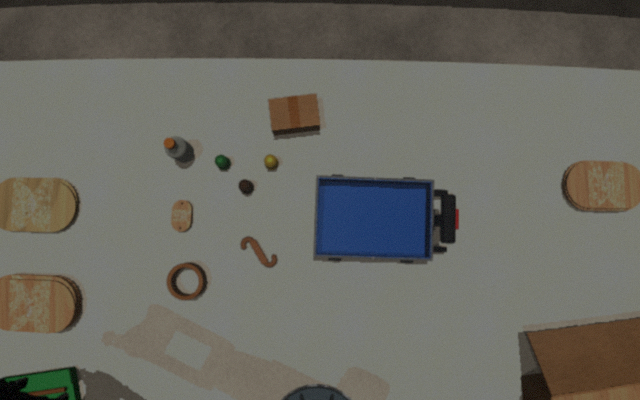

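View pics/scene0.png

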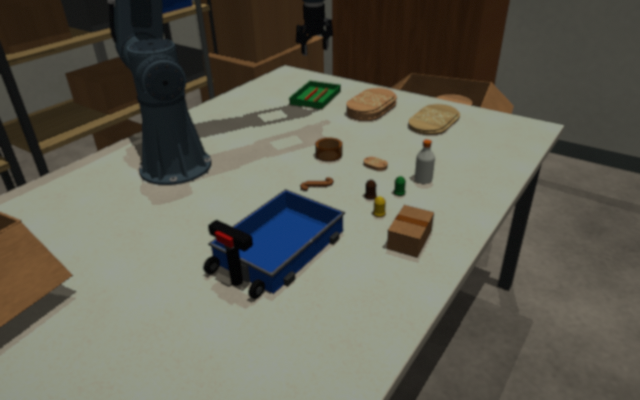

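View pics/wrist0.png

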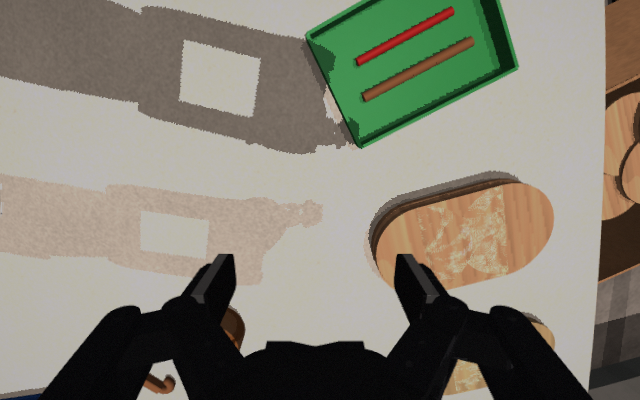

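The top view shows the plaque at (181,216), the scroll at (258,252), the tote at about (374,219), and the grip with its red button at (449,218). The finial candidates are dark (246,187), green (222,161) and yellow (271,161). The dark one fits the description "dark turned wooden". I'll check it in a crop and measure.

```bash
python3 - <<'E'
from h import *
im=cv2.imread('pics/top0.png');d=np.load('top0_d.npy')
c=im[120:310,150:350]; cv2.imwrite('pics/crop0.png',cv2.resize(c,None,fx=3.1,fy=3.1,interpolation=cv2.INTER_CUBIC))
c=im[160:280,300:480]; cv2.imwrite('pics/crop1.png',cv2.resize(c,None,fx=4,fy=4,interpolation=cv2.INTER_CUBIC))
vv,uu=np.mgrid[0:400,0:640]
P=px2w('top',uu.ravel(),vv.ravel(),depth=d.ravel()).reshape(400,640,3); np.save('P.npy',P)
for n,u,v in [('table',300,290),('plaque',181,216),('scroll',258,252),('fin',246,187),('green',222,161),('yel',271,161),('floor',374,219),('grip',449,218),('tape',173,281),('carton',294,110),('bottle',170,143)]:
    print(n,P[v,u].round(4))
def cl(x0,x1,y0,y1,z0,z1):
    m=(P[...,0]>x0)&(P[...,0]<x1)&(P[...,1]>y0)&(P[...,1]<y1)&(P[...,2]>z0)&(P[...,2]<z1)&(d>0)
    return P[m],m
for n,u,v,z0,z1,r in [('plaque',181,216,.008,.03,.06),('scroll',258,252,.007,.03,.07),('fin',246,187,.015,.08,.04),('grip',449,218,.11,.17,.08),('rim',374,219,.05,.075,.2)]:
    p=P[v,u]; q,m=cl(p[0]-r,p[0]+r,p[1]-r,p[1]+r,z0,z1)
    b=cv2.minAreaRect((q[:,:2]*1000).astype(np.float32))
    print(n,len(q),q.mean(0).round(4),np.median(q[:,2]).round(4),b)
E
```

```text
table [ 0.3458  0.0438 -0.0041]
plaque [0.5259 0.3446 0.0146]
scroll [0.4396 0.1487 0.0145]
fin [0.5969 0.1767 0.0539]
green [0.6598 0.2373 0.0541]
yel [0.6618 0.1179 0.0507]
floor [ 0.5259 -0.1398  0.0025]
grip [ 0.5241 -0.2872  0.1544]
tape [0.3646 0.3573 0.0217]
carton [0.7872 0.0638 0.0606]
bottle [0.688  0.3434 0.1302]
plaque 547 [0.527  0.3439 0.0148] 0.015 ((527.2628784179688, 344.39263916015625), (49.56734085083008, 78.43881225585938), 88.27980041503906)
scroll 386 [0.4392 0.148  0.0134] 0.0135 ((435.8465881347656, 153.455810546875), (124.82418823242188, 66.96331787109375), 70.4285659790039)
fin 151 [0.6006 0.1814 0.0472] 0.0495 ((601.9967041015625, 183.129638671875), (29.74408721923828, 30.26332664489746), 36.899749755859375)
grip 833 [ 0.5228 -0.2874  0.1476] 0.1493 ((523.443115234375, -291.58880615234375), (38.977088928222656, 109.75365447998047), 89.6485595703125)
rim 1467 [ 0.5286 -0.1409  0.0598] 0.0601 ((526.518310546875, -138.856689453125), (299.9281005859375, 197.1143798828125), 88.6964340209961)
```

View pics/crop0.png

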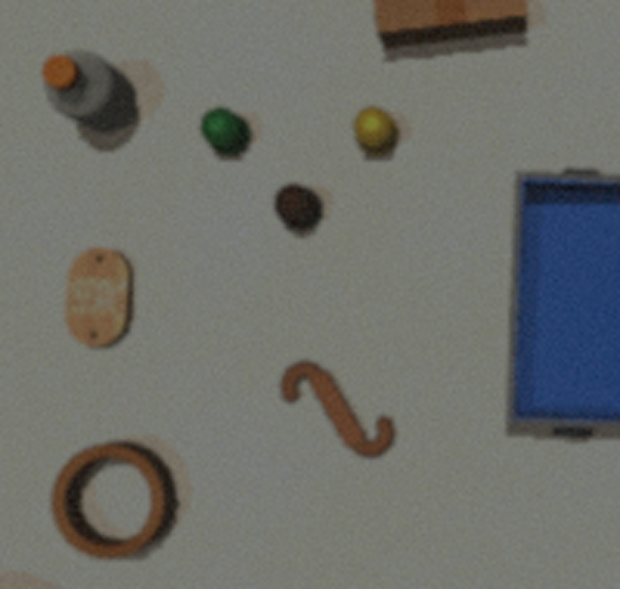

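View pics/crop1.png

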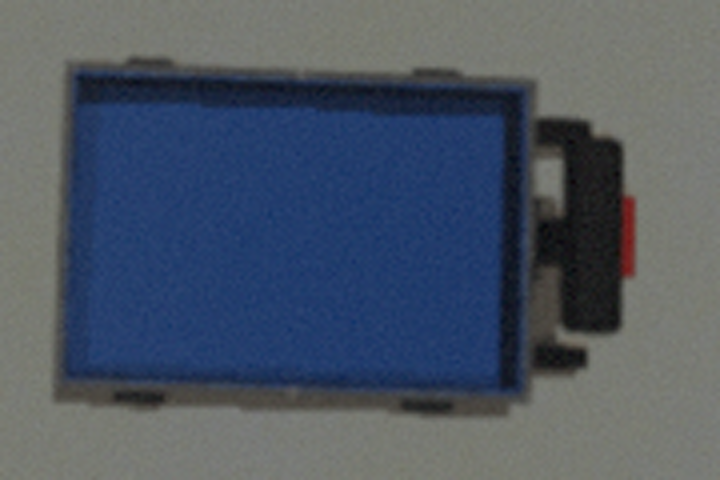

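Crop 0 confirms the dark wooden finial at full-frame (247,187); the green and yellow ones are look-alikes. Next I'll refine the scroll's bar and the tote and grip axes.

```bash
python3 - <<'E'
from h import *
im=cv2.imread('pics/top0.png').astype(int)
def blob(m,u,v):
    n,l,s,c=cv2.connectedComponentsWithStats(m.astype(np.uint8)); return l==l[v,u]
b,g,r=[im[...,i] for i in range(3)]
m=blob((r-b)>28,259,252); v,u=np.nonzero(m); Q=px2w('top',u,v,z=.014)[:,:2]*1000
print(len(Q),Q.mean(0),cv2.minAreaRect(Q.astype(np.float32)))
c=Q.mean(0); ang=None
for rr in (18,22,26,30):
    q=Q[np.linalg.norm(Q-c,axis=1)<rr]; w,V=np.linalg.eigh(np.cov(q.T)); d=V[:,1]; print(rr,q.mean(0),np.degrees(np.arctan2(d[1],d[0]))%180,np.sqrt(w*12)); 
# tote rim mask: non-blue boundary; inner blue area at z~.03? use outer rim top from depth
P=np.load('P.npy'); Z=P[...,2]
mb=blob((b-r)>25,374,219); v,u=np.nonzero(mb)
mm=(Z>.054)&(Z<.068)&(P[...,0]>.35)&(P[...,0]<.68)&(P[...,1]>-.30)&(P[...,1]<.04)
n,l,s,cc=cv2.connectedComponentsWithStats(mm.astype(np.uint8)); k=1+s[1:,4].argmax(); v,u=np.nonzero(l==k)
R=px2w('top',u,v,z=.06)[:,:2]*1000; print('rim',cv2.minAreaRect(R.astype(np.float32)), R.min(0),R.max(0))
# wall midline fits
for n,sel,ax in [('+y',R[:,1]>-8,1),('-y',R[:,1]<-262,1),('+x',R[:,0]>612,0),('-x',R[:,0]<440,0)]:
    q=R[sel]; print(n,len(q),np.median(q,0),np.degrees(np.arctan(np.polyfit(q[:,1-ax],q[:,ax],1)[0])) if len(q)>5 else '')
# grip top black at z=.15, red button
mg=(Z>.14)&(Z<.165)&(P[...,1]<-.2); v,u=np.nonzero(mg); q=px2w('top',u,v,z=.15)[:,:2]*1000; print('grip',len(q),cv2.minAreaRect(q.astype(np.float32)))
mr=(r-g>40)&(r-b>40);v,u=np.nonzero(mr&(np.arange(640)[None]>440)&(np.arange(640)[None]<480)); q=px2w('top',u,v,z=.146)[:,:2]*1000; print('btn',len(q),q.min(0),q.max(0))
E
```

```text
319 [441.0690076  148.33669393] ((441.1007080078125, 147.8594512939453), (99.40837860107422, 33.90349578857422), 53.00102996826172)
18 [441.18391963 148.41390452] 31.5872073115178 [16.82529266 34.60540621]
22 [441.05642874 148.24759571] 31.513710345078806 [17.04336733 42.85591133]
26 [441.2845591  148.47872423] 32.696885733960926 [16.93791512 51.52650488]
30 [441.4078278  148.51789919] 32.31341590874112 [17.02394844 59.02741499]
rim ((526.30322265625, -139.4579315185547), (301.2826843261719, 196.90919494628906), 88.75839233398438) [ 426.61370292 -289.75286769] [627.81386001  12.55796821]
+y 307 [524.14881097   6.65354551] -0.7926668417964137
-y 343 [ 525.29901484 -272.48585183] -1.3877997647341678
+x 438 [ 620.40110864 -131.08441392] 1.1209440855605786
-x 419 [ 432.58370194 -130.74857269] 1.0810836538426776
grip 2254 ((304.52899169921875, -455.33953857421875), (629.6856689453125, 195.47085571289062), 48.00201416015625)
btn 63 [ 502.36997543 -310.22409943] [ 544.72271983 -303.06261172]
```

>>> play_rows --deltas '[[1,[0.06,-0.034,0],[0,0,4]],[1,[0.12,-0.068,0],[0,0,8]],[1,[0.18,-0.102,0],[0,0,12]],[1,[0.24,-0.136,0],[0,0,14.4]],[1,[0.3,-0.17,-0.02],[0,0,14.4]],[1,[0.35,-0.198,-0.05],[0,0,14.4]],[1,[0.368,-0.208,-0.08],[0,0,14.4]],[1,[0.368,-0.208,-0.1],[0,0,14.4]],[1,[0.368,-0.208,-0.1],[0,0,14.4]]]' --force 30

```text
clock: 1.27
eef_pos: [0.5258, 0.3429, 0.0999]
ee_rot: [0.016, 1.0, -0.001, -0.003]
ft_force: [-0.3, 0.6, -0.5]
gripper_width: 0.0854
```

```bash
cat >> h.py <<'E'
def st():
    from scipy.spatial.transform import Rotation as Ro
    s=ctrl.read_state(); y=Ro.from_quat(s['ee_rot']).as_matrix()
    print('t',round(s['clock'],2),'p',np.round(s['eef_pos'],4),'jaw',round(np.degrees(np.arctan2(y[1,1],y[0,1])),2),'toolz',y[:,2].round(3),'F',np.round(s['ft_force'],1),'w',round(s['gripper_width'],4),'q',np.round(s['joint_positions'],2))
    return s
E
python3 - <<'E'
from h import *
st(); im,d,s=snap('wrist','w1')
m=(d>0); vv,uu=np.nonzero(m); P=px2w('wrist',uu,vv,depth=d[m],s=s)
z=P[:,2]; k=(z>.009)&(z<.025)&(abs(P[:,0]-.527)<.07)&(abs(P[:,1]-.344)<.06)
print(k.sum(),np.median(z[k]),cv2.minAreaRect((P[k,:2]*1000).astype(np.float32)))
E
```

```text
t 1.27 p [0.5258 0.3429 0.0999] jaw 88.22 toolz [-0.006 -0.002 -1.   ] F [-0.3  0.6 -0.5] w 0.0854 q [ 0.39  0.4   1.55  0.    1.2  -1.15]
3570 0.015581766628782745 ((527.915283203125, 345.117919921875), (50.0469970703125, 79.66734313964844), 87.29559326171875)
```

View pics/w1.png

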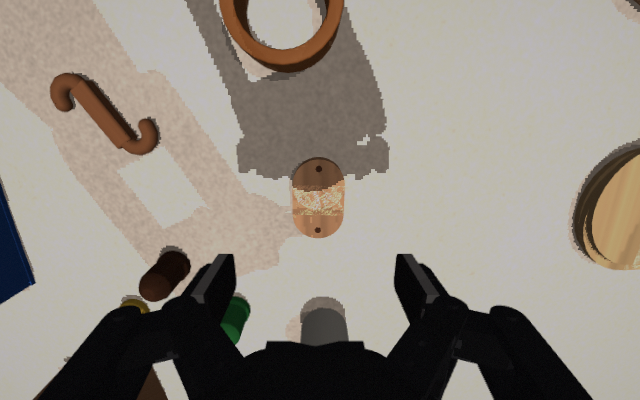

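The wrist view shows the plaque at (318,198), which measures (0.528, 0.345) and agrees with the top view. Going down to grip it.

>>> play_rows --deltas '[[1,[0.002,0.002,-0.04],[0,0,-0.8]],[1,[0.002,0.002,-0.08],[0,0,-0.8]],[1,[0.002,0.002,-0.094],[0,0,-0.8]],[1,[0.002,0.002,-0.094],[0,0,-0.8]],[-1,[0.002,0.002,-0.094],[0,0,-0.8]],[-1,[0.002,0.002,-0.094],[0,0,-0.8]],[-1,[0.002,0.002,-0.094],[0,0,-0.8]],[-1,[0.002,0.002,-0.094],[0,0,-0.8]],[-1,[0.002,0.002,-0.094],[0,0,-0.8]]]' --force 30

```text
clock: 2.45
eef_pos: [0.5293, 0.3465, 0.009]
ee_rot: [0.022, 1.0, 0.0, 0.0]
ft_force: [0.3, 0.1, -0.4]
gripper_width: 0.0001
```

```bash
python3 - <<'E'
from h import *
st()
import pickle; s=pickle.load(open('w1_s.pkl','rb')); d=np.load('w1_d.npy'); im=cv2.imread('pics/w1.png').astype(int)
b,g,r=[im[...,i] for i in range(3)]
n,l=cv2.connectedComponents(((r-b)>28).astype(np.uint8)); m=l==l[115,103]; v,u=np.nonzero(m); P=px2w('wrist',u,v,z=.014,s=s)*1000
Q=P[:,:2]; 
print(len(Q),Q.mean(0),cv2.minAreaRect(Q.astype(np.float32)))
c=Q.mean(0)
for rr in (18,22):
    q=Q[np.linalg.norm(Q-c,axis=1)<rr]; w,V=np.linalg.eigh(np.cov(q.T)); e=V[:,1]; print(rr,q.mean(0),np.degrees(np.arctan2(e[1],e[0]))%180,np.sqrt(w*12))
vv,uu=np.nonzero(d>0);P=px2w('wrist',uu,vv,depth=d[vv,uu],s=s)*1000
for n,c in(('fin',(602,183)),('gr',(660,237))):
    k=(P[:,2]>12)&(P[:,2]<70)&(np.hypot(P[:,0]-c[0],P[:,1]-c[1])<35)
    if k.sum()>20: print(n,k.sum(),P[k].min(0),P[k].max(0))
E
```

```text
t 2.45 p [0.5293 0.3465 0.009 ] jaw 87.51 toolz [ 0.  0. -1.] F [ 0.3  0.1 -0.4] w 0.0001 q [ 0.39  0.53  1.57  0.    1.04 -1.14]
37308 [470.19070795 191.08578904] ((456.7232666015625, 215.4124755859375), (328.63323974609375, 227.30075073242188), 27.984418869018555)
18 [466.14748281 189.58309474] 108.39419717332702 [22.4161696 33.0646281]
22 [465.27488978 190.2771501 ] 102.52175870166589 [27.76986119 41.6522678 ]
fin 1418 [585.98942621 169.54064066  12.04096321] [616.32652329 199.80060956  56.81254781]
gr 692 [646.50176698 241.3474575   12.00907601] [672.94731173 260.52827394  52.46670994]
```

The jaws closed empty: at a 50 mm opening the tips stand about 4 mm further back, so they were too high. Opening, lifting and looking again.

>>> play_rows --deltas '[[-1,[0,0,0.03],[0,0,0]],[0,[0,0,0.08],[0,0,0]],[1,[0,0,0.094],[0,0,0]],[1,[0,0,0.094],[0,0,0]],[1,[0,0,0.094],[0,0,0]]]'

```text
clock: 3.08
eef_pos: [0.5281, 0.3459, 0.1009]
ee_rot: [0.022, 1.0, -0.001, -0.001]
ft_force: [0.1, 0.3, 0.2]
gripper_width: 0.0726
```

```bash
python3 - <<'E'
from h import *
st(); im,d,s=snap('wrist','w2')
m=(d>0); vv,uu=np.nonzero(m); P=px2w('wrist',uu,vv,depth=d[m],s=s)
z=P[:,2]; k=(z>.009)&(z<.03)&(abs(P[:,0]-.527)<.07)&(abs(P[:,1]-.344)<.06)
print(k.sum(),np.median(z[k]),z[k].max(),cv2.minAreaRect((P[k,:2]*1000).astype(np.float32)))
E
```

```text
t 3.08 p [0.5281 0.3459 0.1009] jaw 87.51 toolz [-0.003 -0.001 -1.   ] F [0.1 0.3 0.2] w 0.0726 q [ 0.39  0.41  1.54 -0.    1.2  -1.14]
3562 0.0155230729397135 0.01791446126129176 ((527.9879760742188, 345.302734375), (50.066898345947266, 80.196533203125), 86.10327911376953)
```

View pics/w2.png

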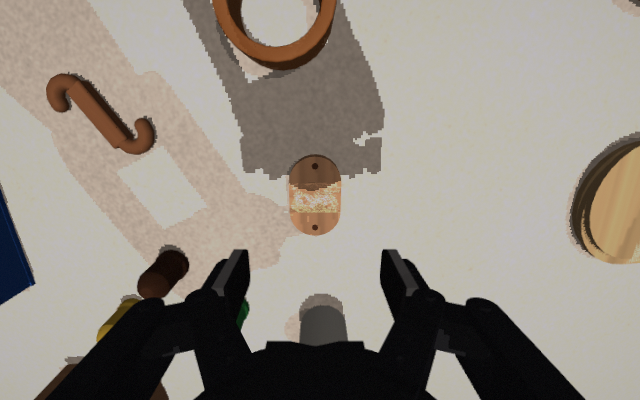

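The plaque at (315,195) was not moved. I'll measure where the fingertips really are, from the wrist depth in tool coordinates.

```bash
python3 - <<'E'
from h import *
import pickle
from scipy.spatial.transform import Rotation as Ro
for f in('w1','w2'):
    d=np.load(f+'_d.npy'); s=pickle.load(open(f+'_s.pkl','rb'))
    m=(d>0)&(d<.21); v,u=np.nonzero(m); P=px2w('wrist',u,v,depth=d[m],s=s)
    T=(P-s['eef_pos'])@Ro.from_quat(s['ee_rot']).as_matrix()*1000
    print(f,s['gripper_width'])
    for sg in(-1,1):
        k=T[:,1]*sg>5; q=T[k]; print(sg,k.sum(),'zmax',np.sort(q[:,2])[-5:].round(1), q[q[:,2]>-25][:,:].min(0).round(1),q[q[:,2]>-25].max(0).round(1))
        for zz in(-40,-30,-25,-20,-15,-12):
            b=q[abs(q[:,2]-zz)<2]; 
            if len(b): print(zz,len(b),abs(b[:,1]).min().round(1),abs(b[:,1]).max().round(1),b[:,0].min().round(1),b[:,0].max().round(1))
E
```

```text
w1 0.08541952685038466
-1 20696 zmax [74.5 74.7 74.8 75.3 76.2] [113.  -68.8  52.4] [162.1  -5.4  76.2]
-40 3 43.2 43.4 -5.7 4.6
1 19195 zmax [64.3 64.5 65.8 65.9 66.7] [123.8   5.   52.8] [156.9  19.7  66.7]
-40 1 42.6 42.6 -1.6 -1.6
w2 0.07262515213893699
-1 20436 zmax [74.4 74.6 75.4 75.7 76.5] [114.9 -74.1  53.7] [162.8  -5.4  76.5]
-40 85 36.6 43.5 -11.2 10.7
1 18524 zmax [67.3 67.5 68.1 68.7 69.7] [132.6   5.3  53.3] [155.8  14.9  69.7]
-40 81 35.3 41.9 -10.3 11.1
```

```bash
python3 - <<'E'
from h import *
import pickle
from scipy.spatial.transform import Rotation as Ro
for f in('w1','w2'):
    d=np.load(f+'_d.npy'); s=pickle.load(open(f+'_s.pkl','rb'))
    m=(d>0)&(d<.3); v,u=np.nonzero(m); P=px2w('wrist',u,v,depth=d[m],s=s)
    T=(P-s['eef_pos'])@Ro.from_quat(s['ee_rot']).as_matrix()*1000
    k=(abs(T[:,0])<14)&(abs(T[:,1])<65)&(T[:,2]<50); q=T[k]
    print(f,np.histogram(q[:,2],bins=np.arange(-120,50,5)), q[:,2].max())
    for a,b in((250,232),(253,402),(300,200)):print(T[(u==b)&(v==a)].round(1))
E
```

```text
w1 (array([3003, 3333, 3265, 1906, 3446, 2600, 1059,  349,  782,  719,  699,
        615,  539,  464,  360,  104,    0,    0,    0,    0,    0,    0,
          0,    0,    0,    0,    0,    0,    0,    0,    0,    0,    0]), array([-120, -115, -110, -105, -100,  -95,  -90,  -85,  -80,  -75,  -70,
        -65,  -60,  -55,  -50,  -45,  -40,  -35,  -30,  -25,  -20,  -15,
        -10,   -5,    0,    5,   10,   15,   20,   25,   30,   35,   40,
         45])) -41.64037173790243
[]
[]
[[  8.4 -46.3 -79.7]]
w2 (array([3400, 3612, 3323, 2223, 1737, 4217, 2134, 1036,  385,  684,  604,
        581,  502,  454,  397,  284,   94,    0,    0,    0,    0,    0,
          0,    0,    0,    0,    0,    0,    0,    0,    0,    0,    0]), array([-120, -115, -110, -105, -100,  -95,  -90,  -85,  -80,  -75,  -70,
        -65,  -60,  -55,  -50,  -45,  -40,  -35,  -30,  -25,  -20,  -15,
        -10,   -5,    0,    5,   10,   15,   20,   25,   30,   35,   40,
         45])) -36.51454248340595
[]
[]
[[ 13.  -43.3 -85.6]]
```

The depth shows the tips about 41 mm behind the reported TCP when open, where I expected 13 mm. That would explain the empty grasp. I'll check with the jaws shut.

>>> play_rows --deltas '[[-1,[0,0,0],[0,0,0]],[-1,[0,0,0],[0,0,0]],[-1,[0,0,0],[0,0,0]],[-1,[0,0,0],[0,0,0]],[-1,[0,0,0],[0,0,0]]]'

```text
clock: 3.75
eef_pos: [0.5294, 0.3465, 0.103]
ee_rot: [0.022, 1.0, 0.0, 0.0]
ft_force: [0.2, 0.5, 0.3]
gripper_width: 0.0003
```

```bash
cat >> h.py <<'E'
def tips(f):
    import pickle
    from scipy.spatial.transform import Rotation as Ro
    d=np.load(f+'_d.npy'); s=pickle.load(open(f+'_s.pkl','rb'))
    m=(d>0)&(d<.3); v,u=np.nonzero(m); P=px2w('wrist',u,v,depth=d[m],s=s)
    T=(P-s['eef_pos'])@Ro.from_quat(s['ee_rot']).as_matrix()*1000
    k=(abs(T[:,0])<14)&(abs(T[:,1])<65)&(T[:,2]<50); q=T[k]
    print(f,s['gripper_width'],'tip z',np.sort(q[:,2])[-6:].round(1))
E
python3 - <<'E'
from h import *
st(); im,d,s=snap('wrist','w3'); tips('w3')
im,d,s=snap('top','t3'); im2,_,_=snap('scene','s3')
cv2.imwrite('pics/t3c.png',np.hstack([cv2.resize(im[150:290,130:280],None,fx=2.6,fy=2.6),cv2.resize(im2[100:240,300:450],None,fx=2.6,fy=2.6)]))
E
```

```text
t 3.75 p [0.5294 0.3465 0.103 ] jaw 87.51 toolz [ 0.  0. -1.] F [0.2 0.5 0.3] w 0.0003 q [ 0.39  0.41  1.54  0.    1.2  -1.14]
w3 0.00025848250516296445 tip z [-32.3 -32.3 -32.2 -32.  -32.  -31.8]
```

View pics/w3.png

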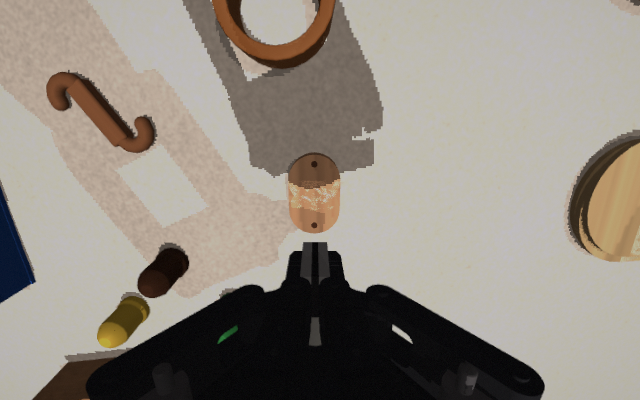

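View pics/t3c.png

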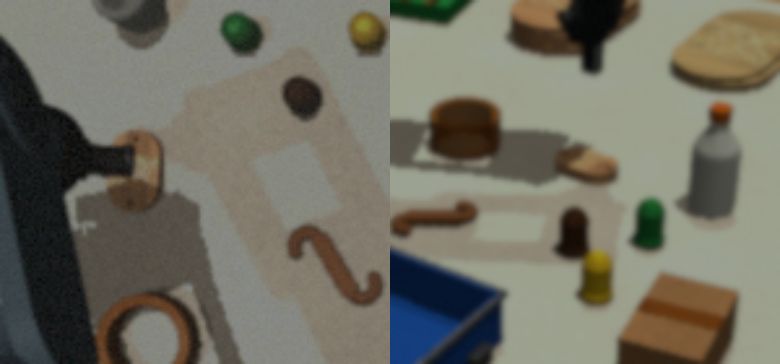

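```bash
python3 - <<'E'
from h import *
for n,f in(('scene','s3'),('top','t3')):
    c=eyes.camera_info(n);K=np.array(c['camera_matrix']);R=np.array(c['R']);t=np.array(c['t'])
    for z in (.093,.103,.12,.135,.15):
        p,_=cv2.projectPoints(np.array([[.5294,.3465,z]]),cv2.Rodrigues(R)[0],t,K,np.array([c['k1'],0,0,0,0]));print(n,z,p.ravel().round(1))
d=np.load('s3_d.npy'); im=cv2.imread('pics/s3.png')
for v in range(110,150,3): print(v,px2w('scene',377,v,depth=d[v,377]).round(3),im[v,377])
E
```

```text
scene 0.093 [376.6 138.4]
scene 0.103 [376.7 135.4]
scene 0.12 [377.  130.4]
scene 0.135 [377.2 125.8]
scene 0.15 [377.4 121.3]
top 0.093 [170.7 213. ]
top 0.103 [169.4 212.7]
top 0.12 [167.1 212.4]
top 0.135 [165. 212.]
top 0.15 [162.8 211.6]
110 [[0.537 0.328 0.195]] [8 7 8]
113 [[0.525 0.351 0.174]] [7 6 7]
116 [[0.542 0.32  0.18 ]] [7 7 7]
119 [[0.537 0.329 0.166]] [11 11  9]
122 [[0.534 0.337 0.153]] [12 12 12]
125 [[0.538 0.329 0.147]] [15 16 15]
128 [[0.534 0.338 0.133]] [ 92 100  97]
131 [[ 0.414  0.562 -0.002]] [146 160 155]
134 [[ 0.424  0.545 -0.004]] [145 161 156]
137 [[ 0.438  0.52  -0.001]] [142 161 156]
140 [[ 0.446  0.505 -0.004]] [141 160 156]
143 [[ 0.459  0.482 -0.002]] [140 159 156]
146 [[ 0.471  0.461 -0.   ]] [141 160 156]
149 [[ 0.481  0.443 -0.001]] [142 161 156]
```

```bash
python3 - <<'E'
from h import *
d=np.load('t3_d.npy'); im=cv2.imread('pics/t3.png')
for v in (207,212): 
  for u in range(150,190,3): print(v,u,px2w('top',u,v,depth=d[v,u]).round(3),im[v,u])
d=np.load('s3_d.npy'); im=cv2.imread('pics/s3.png')
vv,uu=np.nonzero((d>0)); P=px2w('scene',uu,vv,depth=d[vv,uu]); k=(np.hypot(P[:,0]-.5294,P[:,1]-.3465)<.035)&(P[:,2]>.05)
print(np.sort(P[k][:,2])[:10].round(3))
E
```

```text
207 150 [[0.524 0.279 0.419]] [29 26 24]
207 153 [[0.529 0.306 0.328]] [20 17 15]
207 156 [[0.53  0.308 0.306]] [22 20 23]
207 159 [[0.532 0.309 0.287]] [17 15 16]
207 162 [[0.533 0.308 0.271]] [22 25 29]
207 165 [[0.534 0.307 0.255]] [12 18 17]
207 168 [[0.534 0.305 0.245]] [17 21 21]
207 171 [[0.537 0.313 0.199]] [22 22 25]
207 174 [[0.536 0.301 0.216]] [27 24 25]
207 177 [[0.536 0.292 0.226]] [28 27 26]
207 180 [[0.536 0.286 0.226]] [24 29 30]
207 183 [[0.548 0.339 0.018]] [ 60  85 116]
207 186 [[0.549 0.333 0.014]] [ 61  85 114]
207 189 [[0.549 0.325 0.014]] [ 67  97 131]
212 150 [[0.515 0.277 0.424]] [14 17 12]
212 153 [[0.52  0.308 0.322]] [16 19 15]
212 156 [[0.521 0.31  0.301]] [12 12 12]
212 159 [[0.522 0.309 0.286]] [ 5 19 16]
212 162 [[0.523 0.308 0.27 ]] [21 21 22]
212 165 [[0.524 0.308 0.253]] [27 27 26]
212 168 [[0.525 0.307 0.237]] [21 28 29]
212 171 [[0.525 0.302 0.233]] [33 31 33]
212 174 [[0.525 0.297 0.229]] [30 31 30]
212 177 [[0.526 0.293 0.222]] [20 22 21]
212 180 [[0.526 0.286 0.224]] [43 45 46]
212 183 [[0.536 0.339 0.018]] [100 123 130]
212 186 [[0.536 0.331 0.018]] [ 89 117 129]
212 189 [[0.536 0.325 0.015]] [100 127 136]
[0.13  0.13  0.132 0.132 0.133 0.133 0.135 0.135 0.135 0.136]
```

Both cameras agree: shut, the real fingertips end about 28 mm behind the reported TCP. The scene depth puts the lowest tip at 0.130 with the TCP at 0.103, and the wrist agrees. I'll allow for this offset from here on and watch the forces.

>>> play_rows --deltas '[[1,[-0.001,-0.001,0],[0,0,0]],[1,[-0.001,-0.001,0],[0,0,0]],[1,[-0.001,-0.001,-0.03],[0,0,0]],[1,[-0.001,-0.001,-0.08],[0,0,0]],[1,[-0.001,-0.001,-0.12],[0,0,0]],[1,[-0.001,-0.001,-0.13],[0,0,0]],[1,[-0.001,-0.001,-0.13],[0,0,0]]]'

```text
clock: 4.78
eef_pos: [0.5284, 0.3455, -0.027]
ee_rot: [0.022, 1.0, -0.0, -0.0]
ft_force: [0.8, -0.4, 0.6]
gripper_width: 0.0855
```

```bash
python3 - <<'E'
from h import *
st(); im,d,s=snap('wrist','w4'); tips('w4')
E
```

```text
t 4.78 p [ 0.5284  0.3455 -0.027 ] jaw 87.51 toolz [-0. -0. -1.] F [ 0.8 -0.4  0.6] w 0.0855 q [ 0.39  0.58  1.58 -0.    0.98 -1.14]
w4 0.08548813554914977 tip z [-25.9 -25.9 -25.8 -25.7 -25.6 -25.5]
```

View pics/w4.png

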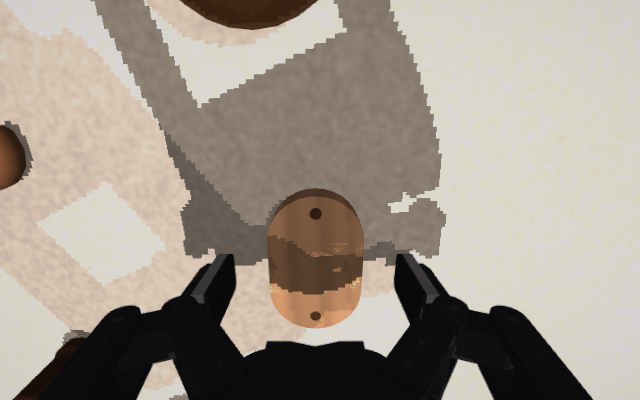

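The plaque, centred at (315,258), sits between the fingers with no contact. Closing.

>>> play_rows --deltas '[[-1,[0,0,0],[0,0,0]],[-1,[0,0,0],[0,0,0]],[-1,[0,0,0],[0,0,0]],[-1,[0,0,0],[0,0,0]],[-1,[0,0,0.02],[0,0,0]],[-1,[0,0,0.06],[0,0,0]]]' --force 35

```text
clock: 5.58
eef_pos: [0.5268, 0.3448, 0.0327]
ee_rot: [0.022, 1.0, -0.001, -0.002]
ft_force: [0.9, -0.2, -0.3]
gripper_width: 0.0488
```

```bash
python3 - <<'E'
from h import *
st(); im,d,s=snap('wrist','w5')
E
```

```text
t 5.58 p [0.5268 0.3448 0.0327] jaw 87.51 toolz [-0.003 -0.001 -1.   ] F [ 0.9 -0.2 -0.3] w 0.0488 q [ 0.39  0.49  1.57  0.    1.08 -1.14]
```

View pics/w5.png

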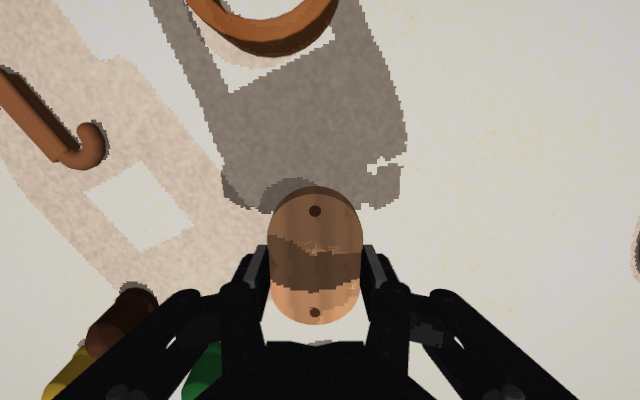

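The plaque is held (49 mm). Carrying it to tote position y=+75 mm.

>>> play_rows --deltas '[[-1,[0,0,0.05],[0,0,0]],[-1,[0,-0.04,0.07],[0,0,0]],[-1,[0,-0.09,0.07],[0,0,0]],[-1,[0,-0.14,0.07],[0,0,0]],[-1,[0,-0.19,0.07],[0,0,0]],[-1,[0,-0.24,0.07],[0,0,0]],[-1,[0,-0.29,0.07],[0,0,0]],[-1,[0,-0.34,0.07],[0,0,0.5]],[-1,[0,-0.38,0.07],[0,0,1]],[-1,[0,-0.403,0.07],[0,0,1.4]],[-1,[0,-0.403,0.06],[0,0,1.4]],[-1,[0,-0.403,0.03],[0,0,1.4]]]'

```text
clock: 7.12
eef_pos: [0.5301, -0.0576, 0.0644]
ee_rot: [0.01, 1.0, -0.001, 0.002]
ft_force: [0.2, -0.4, -0.5]
gripper_width: 0.0489
```

```bash
python3 - <<'E'
from h import *
st(); im,d,s=snap('wrist','w6')
E
```

```text
t 7.12 p [ 0.5301 -0.0576  0.0644] jaw 88.88 toolz [ 0.005 -0.001 -1.   ] F [ 0.2 -0.4 -0.5] w 0.0489 q [-0.33  0.26  1.82  0.    1.06 -1.88]
```

View pics/w6.png

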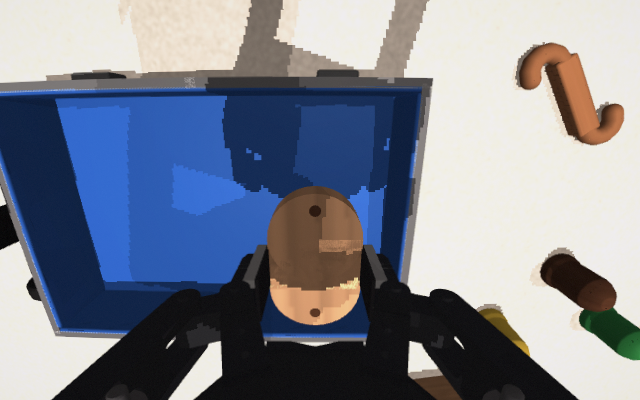

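The plaque is over the tote's +y end, inside the walls (right wall at col ~405). Lower and release.

>>> play_rows --deltas '[[-1,[0,0,-0.04],[0,0,0]],[-1,[0,0,-0.07],[0,0,0]],[-1,[0,0,-0.083],[0,0,0]],[-1,[0,0,-0.083],[0,0,0]],[0.4,[0,0,-0.083],[0,0,0]],[0.4,[0,0,-0.083],[0,0,0]],[0.4,[0,0,-0.083],[0,0,0]],[0.4,[0,0,-0.05],[0,0,0]],[0.4,[0,0,0.0],[0,0,0]],[0.4,[0,0,0.05],[0,0,0]]]'

```text
clock: 8.43
eef_pos: [0.528, -0.0575, 0.1143]
ee_rot: [0.01, 1.0, 0.0, -0.0]
ft_force: [1.1, -0.6, 0.1]
gripper_width: 0.0601
```

```bash
python3 - <<'E'
from h import *
st(); im,d,s=snap('wrist','w7')
vv,uu=np.nonzero((d>0)); P=px2w('wrist',uu,vv,depth=d[vv,uu],s=s); b,g,r=im[vv,uu].astype(int).T
k=(r-b>20)&(P[:,2]>.005)&(P[:,2]<.04)&(abs(P[:,0]-.528)<.08)&(P[:,1]<0)
print(k.sum(),np.median(P[k,2]),cv2.minAreaRect((P[k,:2]*1000).astype(np.float32)))
# scroll (colour, table)
n,l=cv2.connectedComponents((((im[...,2].astype(int)-im[...,0])>35)).astype(np.uint8))
E
```

```text
t 8.43 p [ 0.528  -0.0575  0.1143] jaw 88.9 toolz [-0.  0. -1.] F [ 1.1 -0.6  0.1] w 0.0601 q [-0.33  0.18  1.8  -0.    1.16 -1.88]
3329 0.020586600058859428 ((568.6454467773438, -166.3883819580078), (77.57319641113281, 292.9908447265625), 21.112184524536133)
```

View pics/w7.png

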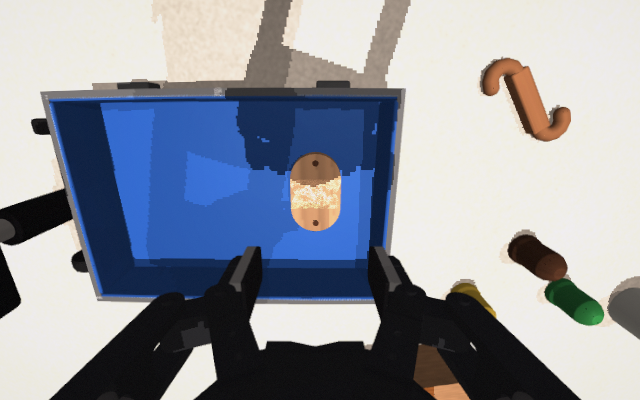

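The plaque lies flat on the tote floor at (315,192), top at 20.6 mm as expected. Next the scroll at (527,100).

>>> play_rows --deltas '[[0.6,[-0.02,0.048,0],[0,0,8]],[1,[-0.042,0.1,0],[0,0,17]],[1,[-0.063,0.15,-0.01],[0,0,26]],[1,[-0.08,0.19,-0.02],[0,0,33]],[1,[-0.087,0.206,-0.03],[0,0,33]],[1,[-0.087,0.206,-0.03],[0,0,33]]]'

```text
clock: 9.22
eef_pos: [0.4406, 0.1488, 0.0822]
ee_rot: [-0.275, 0.961, -0.0, -0.001]
ft_force: [0.5, -1.0, 0.2]
gripper_width: 0.0852
```

```bash
python3 - <<'E'
from h import *
st(); im,d,s=snap('wrist','w8')
vv,uu=np.nonzero((d>0)); P=px2w('wrist',uu,vv,depth=d[vv,uu],s=s); b,g,r=im[vv,uu].astype(int).T
k=(r-b>35)&(P[:,2]>.005)&(P[:,2]<.03)&(np.hypot(P[:,0]-.441,P[:,1]-.148)<.075)
Q=P[k,:2]*1000; c=Q.mean(0); print(k.sum(),np.median(P[k,2]),c,cv2.minAreaRect(Q.astype(np.float32)))
for rr in (18,20,22):
    q=Q[np.linalg.norm(Q-c,axis=1)<rr]; w,V=np.linalg.eigh(np.cov(q.T)); e=V[:,1]; print(rr,q.mean(0),np.degrees(np.arctan2(e[1],e[0]))%180,np.sqrt(w*12))
E
```

```text
t 9.22 p [0.4406 0.1488 0.0822] jaw 121.91 toolz [-0.001 -0.    -1.   ] F [ 0.5 -1.   0.2] w 0.0852 q [ 0.07  0.09  1.98 -0.    1.08 -2.06]
2529 0.014137603684204303 [438.2267612  146.30075252] ((440.6241760253906, 148.15098571777344), (103.03329467773438, 38.4777717590332), 54.37840270996094)
18 [437.79863716 146.46556446] 32.868328459088474 [16.68102565 34.59633585]
20 [437.83972245 146.5430153 ] 32.28356238364964 [16.82212805 38.82986817]
22 [437.81221297 146.5405647 ] 31.99081846774655 [16.87471096 42.95327233]
```

View pics/w8.png

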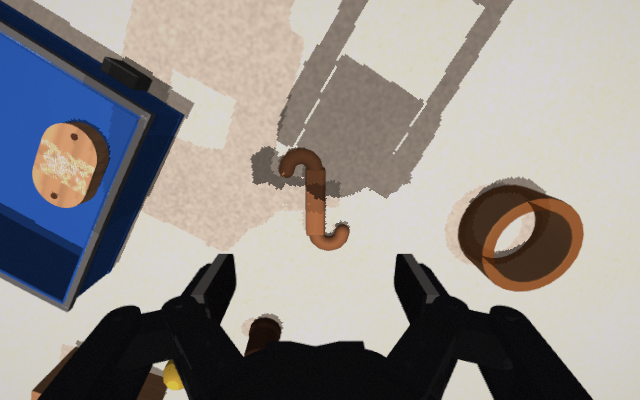

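The scroll's bar, centred at (315,203), is aligned with the jaws. Grasping it.

>>> play_rows --deltas '[[1,[0,0,-0.05],[0,0,0]],[1,[0,0,-0.095],[0,0,0]],[1,[0,0,-0.107],[0,0,0]],[1,[0,0,-0.107],[0,0,0]],[-1,[0,0,-0.107],[0,0,0]],[-1,[0,0,-0.107],[0,0,0]],[-1,[0,0,-0.107],[0,0,0]],[-1,[0,0,-0.107],[0,0,0]],[-1,[0,0,-0.107],[0,0,0]],[-1,[0,0,-0.08],[0,0,0]],[-1,[0,0,-0.03],[0,0,0]],[-1,[0,0,0.017],[0,0,0]]]'

```text
clock: 10.78
eef_pos: [0.4408, 0.1485, 0.1011]
ee_rot: [-0.275, 0.961, 0.0, -0.0]
ft_force: [0.2, 0.7, -0.7]
gripper_width: 0.0169
```

```bash
python3 - <<'E'
from h import *
st(); im,d,s=snap('wrist','w9')
E
```

```text
t 10.78 p [0.4408 0.1485 0.1011] jaw 121.92 toolz [-0.001 -0.    -1.   ] F [ 0.2  0.7 -0.7] w 0.0169 q [ 0.07  0.06  1.97  0.    1.12 -2.06]
```

View pics/w9.png

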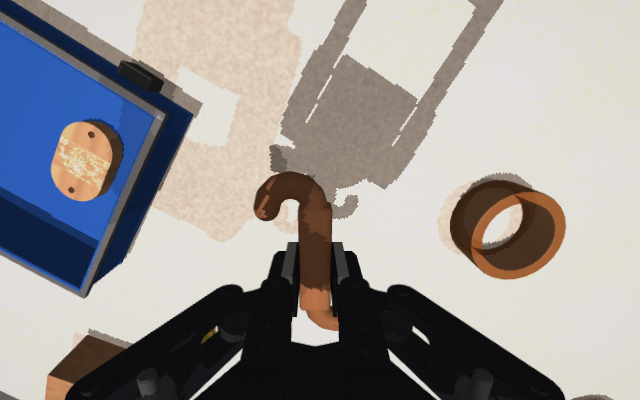

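The scroll is held. Carrying it to the tote's -y half.

>>> play_rows --deltas '[[-1,[0.012,-0.05,0.01],[0,0,-8]],[-1,[0.024,-0.1,0.01],[0,0,-16]],[-1,[0.036,-0.15,0.01],[0,0,-24]],[-1,[0.048,-0.2,0.01],[0,0,-33]],[-1,[0.06,-0.25,0.01],[0,0,-33]],[-1,[0.072,-0.3,0.01],[0,0,-33]],[-1,[0.082,-0.34,0.01],[0,0,-33]],[-1,[0.084,-0.351,0.0],[0,0,-33]],[-1,[0.084,-0.351,-0.02],[0,0,-33]]]'

```text
clock: 11.95
eef_pos: [0.5256, -0.2032, 0.0795]
ee_rot: [0.01, 1.0, -0.0, 0.0]
ft_force: [-0.4, 0.1, -0.6]
gripper_width: 0.0169
```

```bash
python3 - <<'E'
from h import *
st(); im,d,s=snap('wrist','w10')
E
```

```text
t 11.95 p [ 0.5256 -0.2032  0.0795] jaw 88.84 toolz [ 0.001 -0.    -1.   ] F [-0.4  0.1 -0.6] w 0.0169 q [-0.58  0.3   1.74  0.    1.11 -2.13]
```

View pics/w10.png

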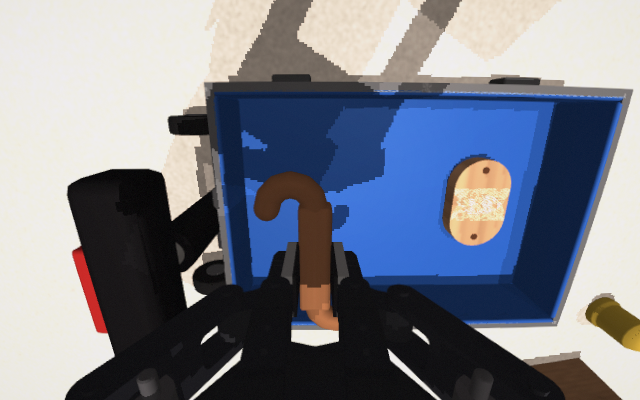

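The scroll is inside the walls, and the grip is at (125,260) on the left. The gripper's knuckles would pass within about 10 mm of the grip bar, so I'll shift 13 mm towards +y before lowering.

>>> play_rows --deltas '[[-1,[0,0.013,-0.01],[0,0,0]],[-1,[0,0.013,-0.05],[0,0,0]],[-1,[0,0.013,-0.08],[0,0,0]],[-1,[0,0.013,-0.097],[0,0,0]],[-1,[0,0.013,-0.097],[0,0,0]],[-0.1,[0,0.013,-0.097],[0,0,0]],[-0.1,[0,0.013,-0.097],[0,0,0]],[-0.1,[0,0.013,-0.097],[0,0,0]],[-0.1,[0,0.013,-0.06],[0,0,0]],[-0.1,[0,0.013,-0.01],[0,0,0]],[-0.1,[0,0.013,0.04],[0,0,0]],[-0.1,[0,0.02,0.04],[0,0,0]]]'

```text
clock: 13.5
eef_pos: [0.5286, -0.1847, 0.1252]
ee_rot: [0.01, 1.0, -0.003, 0.004]
ft_force: [-0.8, -0.2, -0.1]
gripper_width: 0.0381
```

```bash
python3 - <<'E'
from h import *
st(); im,d,s=snap('wrist','w11')
vv,uu=np.nonzero((d>0)); P=px2w('wrist',uu,vv,depth=d[vv,uu],s=s)
for n,a in(('fin',(602,183)),):
    pass
k=(P[:,2]>.011)&(P[:,2]<.04)&(abs(P[:,0]-.526)<.07)&(P[:,1]<-.10)&(P[:,1]>-.25)
print(k.sum(),P[k].min(0).round(3),P[k].max(0).round(3),np.median(P[k,2]))
# grip top + button
k=(P[:,2]>.13)&(P[:,2]<.16)&(P[:,1]<-.26)&(P[:,1]>-.34)&(abs(P[:,0]-.523)<.07); q=P[k]; print('grip',len(q),q.min(0).round(4),q.max(0).round(4))
t=(q[:,2]>.146); print(cv2.minAreaRect((q[t][:,:2]*1000).astype(np.float32)) if t.sum()>10 else '',np.median(q[t][:,2]) )
E
```

```text
t 13.5 p [ 0.5286 -0.1847  0.1252] jaw 88.87 toolz [ 0.009 -0.005 -1.   ] F [-0.8 -0.2 -0.1] w 0.0381 q [-0.55  0.22  1.72 -0.    1.18 -2.1 ]
2084 [ 0.475 -0.222  0.011] [ 0.574 -0.158  0.022] 0.01904260574045305
grip 10210 [ 0.4683 -0.3113  0.13  ] [ 0.5768 -0.2723  0.153 ]
((522.7825927734375, -291.88861083984375), (37.170284271240234, 108.10260772705078), 89.16407775878906) 0.15016998224952166
```

View pics/w11.png

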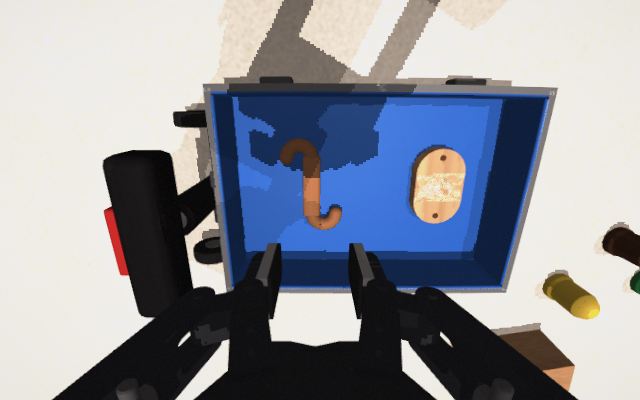

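Scroll at (310,185) and plaque at (438,186) both lie in the tote, scroll top at 19 mm. Now the dark finial.

>>> play_rows --deltas '[[0,[0.01,0.05,0],[0,0,0]],[0.3,[0.022,0.105,0],[0,0,0]],[0.5,[0.033,0.16,0],[0,0,0]],[0.5,[0.044,0.215,0],[0,0,0]],[0.5,[0.056,0.27,0],[0,0,0]],[0.5,[0.067,0.325,0],[0,0,0]],[0.5,[0.076,0.36,0],[0,0,0]],[0.5,[0.076,0.367,0],[0,0,0]],[0.5,[0.076,0.367,0],[0,0,0]]]'

```text
clock: 14.68
eef_pos: [0.6002, 0.1843, 0.1184]
ee_rot: [0.009, 1.0, -0.0, -0.001]
ft_force: [0.2, -0.4, -0.1]
gripper_width: 0.0638
```

```bash
python3 - <<'E'
from h import *
st(); im,d,s=snap('wrist','w12')
vv,uu=np.nonzero((d>0)); P=px2w('wrist',uu,vv,depth=d[vv,uu],s=s)
for n,c in(('fin',(.601,.184)),('green',(.662,.24)),('yel',(.662,.118))):
    k=(P[:,2]>.012)&(P[:,2]<.065)&(np.hypot(P[:,0]-c[0],P[:,1]-c[1])<.032)
    if k.sum()>20: q=P[k]; print(n,k.sum(),q.min(0).round(4),q.max(0).round(4), im[vv[k],uu[k]].mean(0).round())
    for a,b in((.012,.02),(.02,.042),(.045,.06)):
        t=q[(q[:,2]>a)&(q[:,2]<b)]
        if len(t)>5: print(a,len(t),t[:,:2].min(0).round(4),t[:,:2].max(0).round(4))
E
```

```text
t 14.68 p [0.6002 0.1843 0.1184] jaw 88.96 toolz [-0.003 -0.001 -1.   ] F [ 0.2 -0.4 -0.1] w 0.0638 q [ 0.11  0.38  1.54 -0.    1.23 -1.44]
fin 1063 [0.5867 0.1674 0.0121] [0.6172 0.1985 0.0568] [19. 29. 49.]
0.012 63 [0.5867 0.1674] [0.599  0.1985]
0.02 168 [0.5868 0.168 ] [0.5983 0.1982]
0.045 730 [0.5874 0.1682] [0.616 0.197]
green 660 [0.6468 0.2279 0.0122] [0.6761 0.2579 0.0553] [30. 59. 24.]
0.012 102 [0.6468 0.2279] [0.6683 0.2579]
0.02 295 [0.6469 0.2279] [0.6693 0.2569]
0.045 194 [0.6489 0.2288] [0.6761 0.24  ]
yel 648 [0.6485 0.1079 0.012 ] [0.677  0.1376 0.0561] [ 28.  81. 101.]
0.012 105 [0.6485 0.1079] [0.6704 0.1375]
0.02 276 [0.6489 0.1086] [0.6713 0.1376]
0.045 214 [0.6512 0.1257] [0.6769 0.1359]
```

View pics/w12.png

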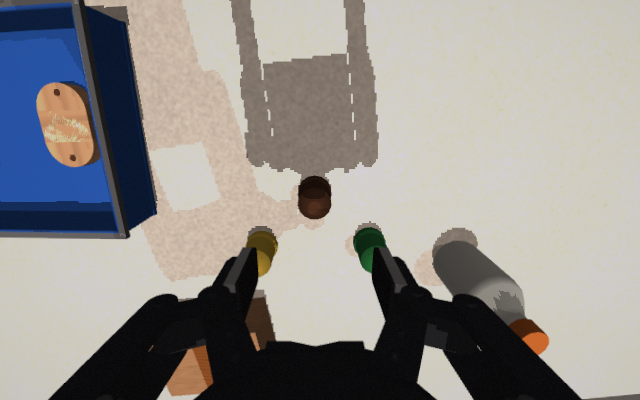

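The dark finial is at (314,197), with yellow at (262,250) and green at (370,250) as look-alikes. It measures (0.602, 0.183), 55 mm tall and 32 mm across. Grasping it.

>>> play_rows --deltas '[[0.5,[0.001,-0.001,-0.05],[0,0,0]],[0.5,[0.001,-0.001,-0.1],[0,0,0]],[0.5,[0.001,-0.001,-0.13],[0,0,0]],[0.5,[0.001,-0.001,-0.137],[0,0,0]],[0.5,[0.001,-0.001,-0.137],[0,0,0]],[-1,[0.001,-0.001,-0.137],[0,0,0]],[-1,[0.001,-0.001,-0.137],[0,0,0]],[-1,[0.001,-0.001,-0.137],[0,0,0]],[-1,[0.001,-0.001,-0.137],[0,0,0]],[-1,[0.001,-0.001,-0.1],[0,0,0]],[-1,[0.001,-0.001,-0.05],[0,0,0]],[-1,[0.001,-0.001,0.0],[0,0,0]]]'

```text
clock: 16.23
eef_pos: [0.602, 0.1835, 0.1214]
ee_rot: [0.009, 1.0, -0.0, -0.0]
ft_force: [1.3, -0.2, -0.5]
gripper_width: 0.0307
```

```bash
python3 - <<'E'
from h import *
st(); im,d,s=snap('wrist','w13'); im,d,s=snap('scene','s13')
E
```

```text
t 16.23 p [0.602  0.1835 0.1214] jaw 88.93 toolz [-0. -0. -1.] F [ 1.3 -0.2 -0.5] w 0.0307 q [ 0.11  0.38  1.53 -0.    1.23 -1.44]
```

View pics/w13.png

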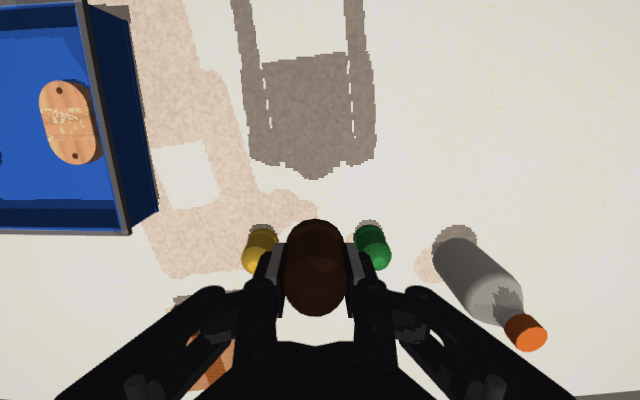

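View pics/s13.png

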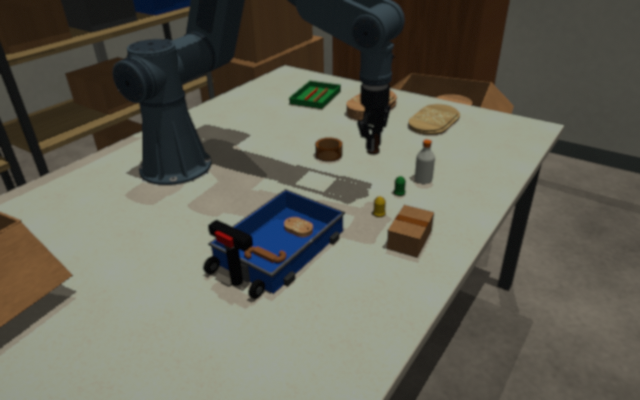

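The finial is held (31 mm). I'll carry it over the free strip of the tote and tilt it so it lies down on release.

>>> play_rows --deltas '[[-1,[-0.02,-0.05,0.01],[0,0,0]],[-1,[-0.04,-0.1,0.01],[0,0,0]],[-1,[-0.06,-0.15,0.01],[0,0,0]],[-1,[-0.08,-0.2,0.01],[0.2,9,0]],[-1,[-0.105,-0.25,0.01],[0.4,18,0]],[-1,[-0.12,-0.29,0.01],[0.5,27,0]],[-1,[-0.1255,-0.303,0.01],[0.7,36,0]],[-1,[-0.1255,-0.303,0.0],[0.8,42,0]],[-1,[-0.1255,-0.303,0.0],[0.8,42,0]],[-1,[-0.1255,-0.303,0.0],[0.8,42,0]]]'

```text
clock: 17.58
eef_pos: [0.4768, -0.1193, 0.1201]
ee_rot: [0.009, 0.934, 0.003, -0.358]
ft_force: [-0.2, 0.0, -0.3]
gripper_width: 0.0307
```

```bash
python3 - <<'E'
from h import *
st(); im,d,s=snap('wrist','w14'); im,d,s=snap('scene','s14')
E
```

```text
t 17.57 p [ 0.4768 -0.1193  0.1201] jaw 88.94 toolz [-0.668  0.012 -0.744] F [-0.2  0.  -0.3] w 0.0307 q [-0.34  0.66  1.31 -0.22  1.87 -1.88]
```

View pics/w14.png

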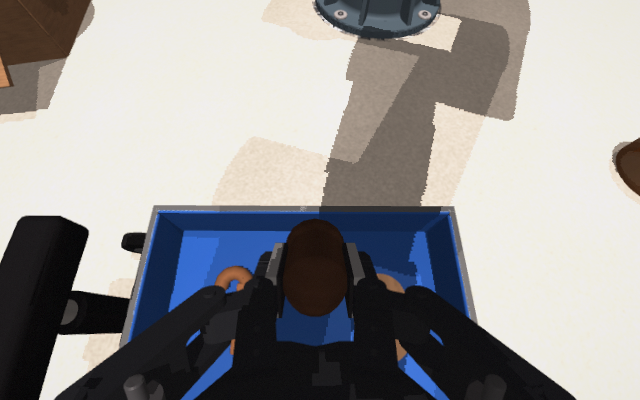

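View pics/s14.png

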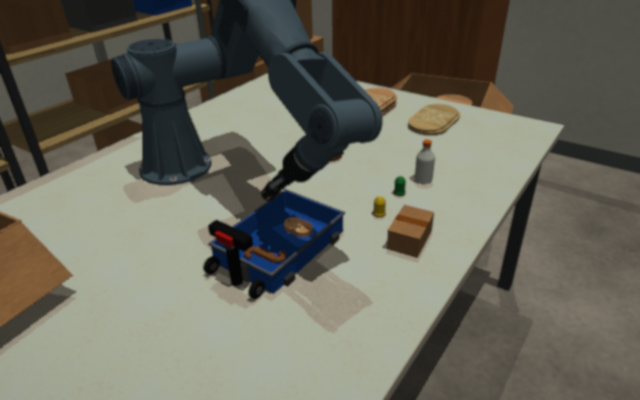

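The tilted finial is over the free strip between scroll (left) and plaque (right). Lowering.

>>> play_rows --deltas '[[-1,[0,0,-0.04],[0,0,0]],[-1,[0,0,-0.08],[0,0,0]],[-1,[0,0,-0.1],[0,0,0]],[-1,[0,0,-0.108],[0,0,0]],[-1,[0,0,-0.108],[0,0,0]]]'

```text
clock: 18.3
eef_pos: [0.4774, -0.1197, 0.0127]
ee_rot: [0.009, 0.934, 0.003, -0.358]
ft_force: [-0.2, -0.3, -1.0]
gripper_width: 0.0306
```

```bash
python3 - <<'E'
from h import *
st(); im,d,s=snap('wrist','w15')
E
```

```text
t 18.3 p [ 0.4774 -0.1197  0.0127] jaw 88.92 toolz [-0.668  0.012 -0.744] F [-0.2 -0.3 -1. ] w 0.0306 q [-0.34  0.81  1.31 -0.21  1.72 -1.84]
```

View pics/w15.png

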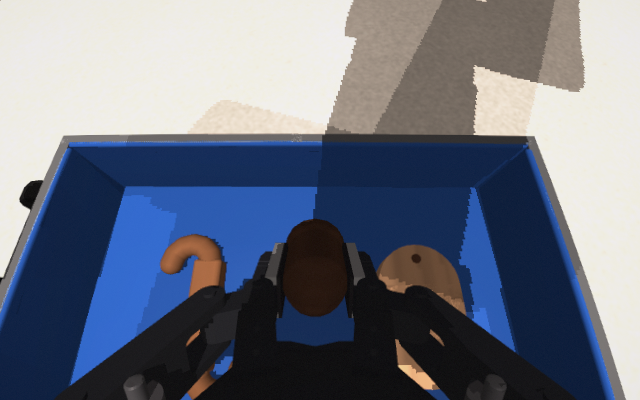

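Clear of both pieces, but the plaque side is tighter, so I'll shift 6 mm towards -y, lower 4 mm, release and rise.

>>> play_rows --deltas '[[-1,[0,-0.006,-0.002],[0,0,0]],[-1,[0,-0.006,-0.004],[0,0,0]],[-1,[0,-0.006,-0.004],[0,0,0]],[0.08,[0,-0.006,-0.004],[0,0,0]],[0.08,[0,-0.006,-0.004],[0,0,0]],[0.08,[0,-0.006,-0.004],[0,0,0]],[0.08,[0,-0.006,-0.004],[0,0,0]],[0.08,[0,-0.006,0.03],[0,0,0]],[0.08,[0,-0.006,0.08],[0,0,0]],[0.08,[0,-0.006,0.12],[0,0,0]]]'

```text
clock: 19.6
eef_pos: [0.4771, -0.1256, 0.1337]
ee_rot: [0.009, 0.934, 0.003, -0.358]
ft_force: [-0.5, -0.5, 0.4]
gripper_width: 0.0463
```

```bash
python3 - <<'E'
from h import *
st(); im,d,s=snap('wrist','w16')
E
```

```text
t 19.6 p [ 0.4771 -0.1256  0.1337] jaw 88.91 toolz [-0.669  0.012 -0.744] F [-0.5 -0.5  0.4] w 0.0463 q [-0.35  0.65  1.3  -0.23  1.89 -1.89]
```

View pics/w16.png

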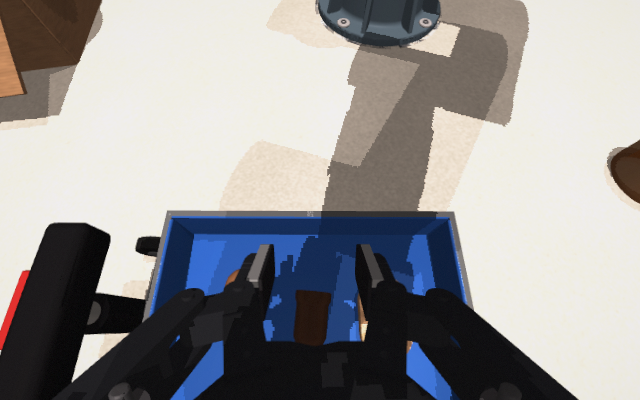

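The finial lies at (313,315) in the tote. Levelling the tool and going above the grip.

>>> play_rows --deltas '[[0.3,[0,0,0.04],[-0.2,-10,0]],[0.6,[0.01,-0.03,0.05],[-0.4,-20,0]],[1,[0.02,-0.07,0.05],[-0.6,-30,0]],[1,[0.035,-0.12,0.05],[-0.8,-39,0]],[1,[0.0465,-0.164,0.05],[-0.8,-42,0]],[1,[0.0465,-0.164,0.05],[-0.8,-42,0]],[1,[0.0465,-0.164,0.05],[-0.8,-42,0]]]'

```text
clock: 20.52
eef_pos: [0.5229, -0.2889, 0.1815]
ee_rot: [0.01, 1.0, 0.001, -0.001]
ft_force: [0.2, 1.6, -0.3]
gripper_width: 0.0854
```

```bash
python3 - <<'E'
from h import *
st(); im,d,s=snap('wrist','w17'); im2,_,_=snap('top','t17')
vv,uu=np.nonzero((d>0)); P=px2w('wrist',uu,vv,depth=d[vv,uu],s=s)
k=(P[:,2]>.12)&(P[:,2]<.16)&(P[:,1]<-.25)&(P[:,1]>-.34)&(abs(P[:,0]-.523)<.08); q=P[k]
c=im[vv[k],uu[k]].astype(int); red=(c[:,2]-c[:,0]>60)
print('red',red.sum(),np.percentile(q[red],[2,98],axis=0).round(4).tolist()); t=(~red)&(q[:,2]>.146); print('top',t.sum(),np.percentile(q[t],[1,50,99],axis=0).round(4).tolist(), cv2.minAreaRect((q[t][:,:2]*1000).astype(np.float32)))
k=(P[:,2]>.012)&(P[:,2]<.06)&(abs(P[:,0]-.526)<.08)&(abs(P[:,1]+.133)<.125); print('in tote zmax',np.percentile(P[k,2],[50,90,99]))
cv2.imwrite('pics/t17c.png',cv2.resize(im2[140:290,300:480],None,fx=4,fy=4,interpolation=cv2.INTER_CUBIC))
E
```

```text
t 20.52 p [ 0.5229 -0.2889  0.1815] jaw 88.88 toolz [-0.001  0.001 -1.   ] F [ 0.2  1.6 -0.3] w 0.0854 q [-0.7   0.25  1.57  0.    1.32 -2.25]
red 533 [[0.5003, -0.311, 0.1369], [0.5444, -0.3035, 0.1478]]
top 4561 [[0.4702, -0.3033, 0.1464], [0.5161, -0.2892, 0.1502], [0.5749, -0.275, 0.1518]] ((522.7949829101562, -292.9185485839844), (36.33729934692383, 108.67633056640625), 88.69564056396484)
in tote zmax [0.02030437 0.03573764 0.04052083]
```

View pics/w17.png

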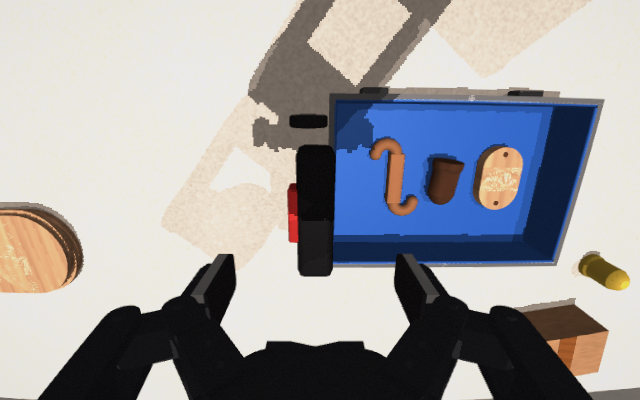

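View pics/t17c.png

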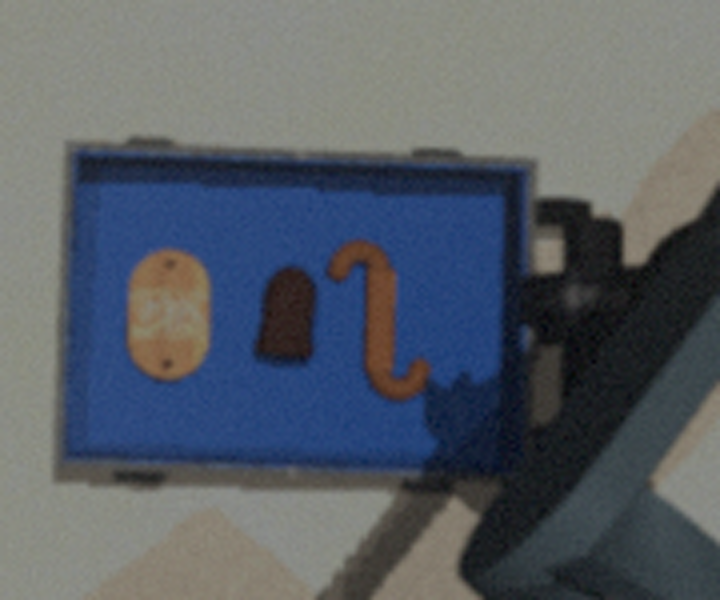

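All three pieces lie flat in the tote: scroll (395,175), finial (445,180), plaque (500,178). The grip centre measures (0.523, -0.289) and the button face y=-0.311, which are consistent. Lowering over the grip.

>>> play_rows --deltas '[[1,[0,0.0005,-0.04],[0,0,0]],[1,[0,0.0005,-0.08],[0,0,0]],[1,[0,0.0005,-0.096],[0,0,0]],[1,[0,0.0005,-0.096],[0,0,0]],[0,[0,0.0005,-0.096],[0,0,0]],[-1,[0,0.0005,-0.096],[0,0,0]],[-1,[0,0.0005,-0.096],[0,0,0]],[-1,[0,0.0005,-0.096],[0,0,0]],[-1,[0,0.0005,-0.096],[0,0,0]]]' --force 30

```text
clock: 21.75
eef_pos: [0.5242, -0.2895, 0.0876]
ee_rot: [0.01, 1.0, -0.001, 0.001]
ft_force: [-0.6, 1.1, 5.7]
gripper_width: 0.0298
```

```bash
python3 - <<'E'
from h import *
st(); im,d,s=snap('wrist','w18'); im,d,s=snap('scene','s18'); cv2.imwrite('pics/s18c.png',cv2.resize(im[120:320,160:380],None,fx=2.9,fy=2.9))
E
```

```text
t 21.75 p [ 0.5242 -0.2895  0.0876] jaw 88.89 toolz [ 0.002 -0.001 -1.   ] F [-0.6  1.1  5.7] w 0.0298 q [-0.7   0.36  1.64  0.    1.15 -2.25]
```

View pics/w18.png

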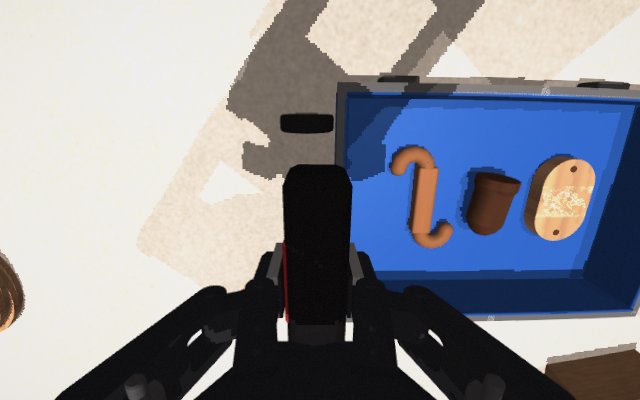

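View pics/s18c.png

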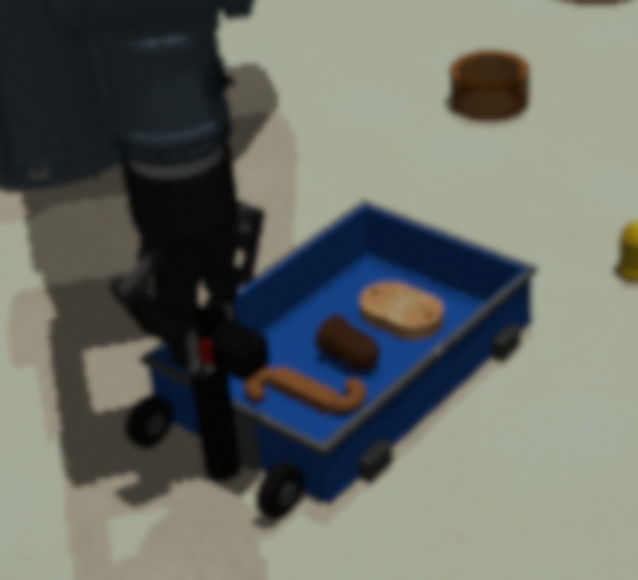

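The button is squeezed in: width 29.8 mm, and with the gripper's usual −1.2 mm bias that is a 31 mm span. Pulling up, in part first.

>>> play_rows --deltas '[[-1,[0,0,0.005],[0,0,0]],[-1,[0,0,0.014],[0,0,0]],[-1,[0,0,0.024],[0,0,0]],[-1,[0,0,0.034],[0,0,0]],[-1,[0,0,0.044],[0,0,0]],[-1,[0,0,0.05],[0,0,0]]]' --force 40

```text
clock: 22.6
eef_pos: [0.5236, -0.2892, 0.1369]
ee_rot: [0.009, 1.0, -0.0, 0.0]
ft_force: [4.0, -0.8, -3.3]
gripper_width: 0.0293
```

```bash
python3 - <<'E'
from h import *
st(); im,d,s=snap('scene','s19'); cv2.imwrite('pics/s19c.png',cv2.resize(im[100:300,160:380],None,fx=2.9,fy=2.9))
E
```

```text
t 22.6 p [ 0.5236 -0.2892  0.1369] jaw 88.91 toolz [ 0.001 -0.001 -1.   ] F [ 4.  -0.8 -3.3] w 0.0293 q [-0.7   0.3   1.61  0.    1.24 -2.25]
```

View pics/s19c.png

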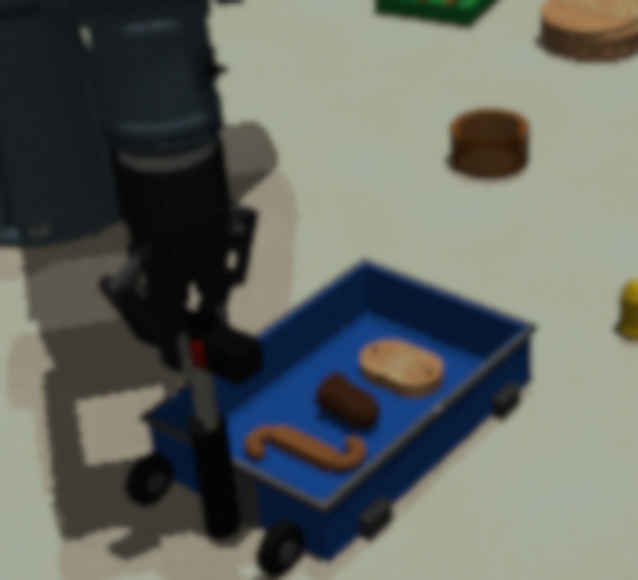

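The handle is rising (the inner tube shows at (200,395)) at about 3 N. Going on to the second stop.

>>> play_rows --deltas '[[-1,[0,0,0.008],[0,0,0]],[-1,[0,0,0.016],[0,0,0]],[-1,[0,0,0.024],[0,0,0]],[-1,[0,0,0.032],[0,0,0]],[-1,[0,0,0.04],[0,0,0]],[-1,[0,0,0.048],[0,0,0]],[-1,[0,0,0.056],[0,0,0]],[-1,[0,0,0.064],[0,0,0]],[-1,[0,0,0.068],[0,0,0]],[-1,[0,0,0.07],[0,0,0]],[-1,[0,0,0.07],[0,0,0]]]'

```text
clock: 24.02
eef_pos: [0.5235, -0.289, 0.2058]
ee_rot: [0.01, 1.0, -0.0, 0.0]
ft_force: [4.0, -0.8, -2.3]
gripper_width: 0.0296
```

```bash
python3 - <<'E'
from h import *
st()
E
```

```text
t 24.02 p [ 0.5235 -0.289   0.2058] jaw 88.91 toolz [ 0. -0. -1.] F [ 4.  -0.8 -2.3] w 0.0296 q [-0.7   0.23  1.54  0.    1.37 -2.25]
```

No hard stop felt yet (118 mm up). Creeping further.

>>> play_rows --deltas '[[-1,[0,0,0.001],[0,0,0]],[-1,[0,0,0.002],[0,0,0]],[-1,[0,0,0.002],[0,0,0]],[-1,[0,0,0.002],[0,0,0]]]'

```text
clock: 24.52
eef_pos: [0.5234, -0.289, 0.2076]
ee_rot: [0.01, 1.0, 0.0, 0.0]
ft_force: [4.8, -1.5, -2.6]
gripper_width: 0.0294
```

```bash
python3 - <<'E'
from h import *
st(); im,d,s=snap('wrist','w20'); im,d,s=snap('scene','s20'); cv2.imwrite('pics/s20c.png',cv2.resize(im[60:290,160:380],None,fx=2.5,fy=2.5))
E
```

```text
t 24.52 p [ 0.5234 -0.289   0.2076] jaw 88.91 toolz [ 0.  0. -1.] F [ 4.8 -1.5 -2.6] w 0.0294 q [-0.7   0.23  1.54  0.    1.37 -2.25]
```

View pics/s20c.png

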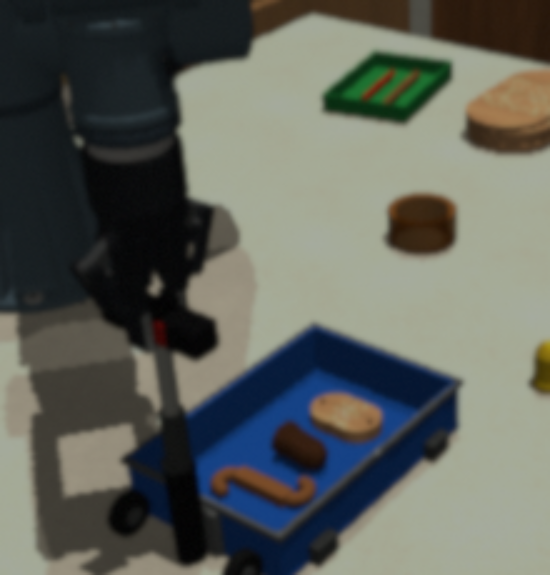

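View pics/w20.png

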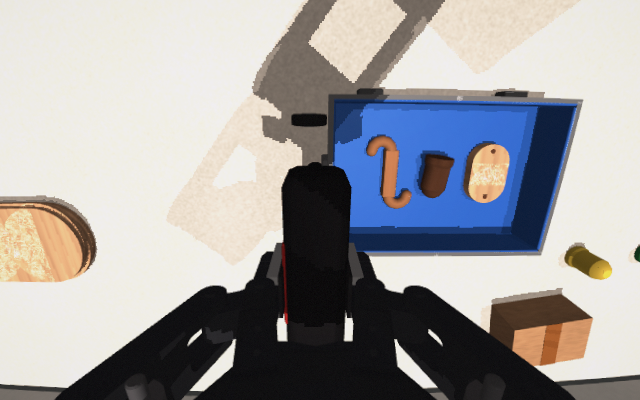

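Both tube stages are out (grey and dark segments at about (165,365) and (175,440)), but the stop isn't felt in the force yet. Creeping 1 mm at a time.

>>> play_rows --deltas '[[-1,[0,0,0.001],[0,0,0]],[-1,[0,0,0.001],[0,0,0]]]'

```text
clock: 24.88
eef_pos: [0.5233, -0.289, 0.2079]
ee_rot: [0.01, 1.0, 0.0, -0.0]
ft_force: [6.6, -2.8, -6.2]
gripper_width: 0.0294
```

>>> play_rows --deltas '[[-1,[0,0,0.001],[0,0,0]],[-1,[0,0,0.001],[0,0,0]]]'

```text
clock: 25.12
eef_pos: [0.5231, -0.2888, 0.2079]
ee_rot: [0.01, 1.0, 0.001, -0.001]
ft_force: [7.6, -2.9, -11.0]
gripper_width: 0.0294
```

The stop is reached: the height stays at 0.2079 while the pull rises to 11 N. Last checks: grip height, pieces, bystanders.

```bash
python3 - <<'E'
from h import *
im,d,s=snap('wrist','w21'); st()
vv,uu=np.nonzero((d>0)); P=px2w('wrist',uu,vv,depth=d[vv,uu],s=s)
k=(abs(P[:,0]-.48)<.012)&(abs(P[:,1]+.289)<.01)&(P[:,2]>.2); print('grip top z',np.median(P[k,2]),k.sum())
im,d,s=snap('top','t21')
a=cv2.imread('pics/top0.png').astype(int); print('bystander diff',[ (n,np.abs(im[v-22:v+22,u-25:u+25].astype(int)-a[v-22:v+22,u-25:u+25]).mean().round(1)) for n,u,v in(('tape',186,281),('bottle',176,150),('carton',295,115),('green',222,161),('yellow',271,161),('empty',560,120))])
cv2.imwrite('pics/t21c.png',cv2.resize(im[70:320,130:480],None,fx=2.2,fy=2.2))
E
```

```text
t 25.18 p [ 0.5231 -0.2887  0.208 ] jaw 88.91 toolz [-0.001  0.001 -1.   ] F [  7.3  -1.9 -11. ] w 0.0293 q [-0.7   0.23  1.54  0.    1.37 -2.25]
grip top z 0.2702456249643729 3051
bystander diff [('tape', np.float64(13.7)), ('bottle', np.float64(14.4)), ('carton', np.float64(11.1)), ('green', np.float64(16.7)), ('yellow', np.float64(16.7)), ('empty', np.float64(16.5))]
```

View pics/t21c.png

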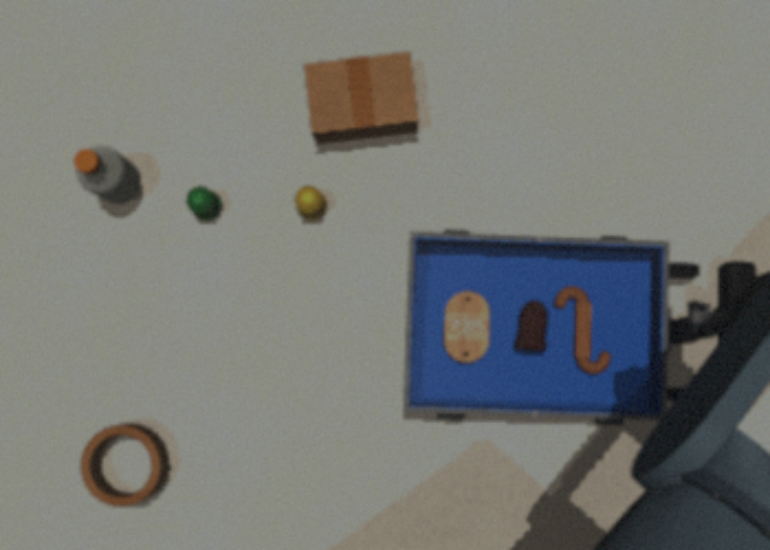

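The grip top is at 0.270 m, exactly 120 mm up. All three pieces lie in the tote and the bystanders are in place. Handing in.

```bash
python3 -c "
from cell import order
print(order.finish_job())"
```

```text
the job is handed in; nothing more can be done
None
```

The plaque, scroll and finial are lying flat in the tote. The handle was pulled up through its first stop to its second, with the button squeezed in from fully down. I handed the job in at about 25 s, still gripping the handle and holding it up.

**Last checks**
- **Handle height:** the grip top measured 0.270 m, which is 120 mm above its start.
- **Second stop:** over the last millimetres the height stayed at 0.208 m while the pull rose to about 11 N. The jaws were closed at 29.3 mm on the grip, which fits the button being fully in.
- **Bystanders:** the last top picture shows the tape roll, glue bottle, carton and both look-alikes where they stood.

**What disagreed or failed**
- **Fingertip offset:** the real fingertips end about 28 mm behind the reported TCP. This made the first plaque grasp close empty, without touching anything. I measured the offset with two cameras and corrected for it in every grasp after that.
- **Pull force:** before the stop I read only 2–3 N, a little below the 3–5 N stated.

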